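# Hang the drilling-jig frame on its two hooks

### The job

Lift the wide drilling-jig frame off the bench by its handle and hang it on the two hook arms of the rack, feeling its top bar back along the arms until it drops fully home in the notch of both hooks. Keep hold until both ends are down, then let go so that it hangs still. Do it gently, never forcing the frame against the rack (25 N would be too much), and leave the heel piece, brake pedal, screw tin and punch where they are.

Things in the scene. Friction and masses are not known exactly. Their poses are not given: they have to be found in the camera images.
- frame: Drilling-jig frame, about 0.6 kg, upright on two feet (40 mm in x, 22 in y, 8 high) at y = -90 and 90 mm. Origin: middle of its underside; x through its thickness, y along its width, z up; symmetric both ways. Square steel top bar, 10 by 10 mm, along y, axis 110 mm above the origin. Legs 12 mm wide over the feet; a drilled plate 12 mm thick between them, 10 to 54 mm up. Height 153 mm.
- frame_grip (a point): Grip point inside the frame's black handle, a flat upright plate 14 mm thick in x, 60 mm long in y, rising from 101 to 153 mm above the frame's underside at its middle. The point is 135 mm above the underside, 25 mm above the bar's axis. Pinch the plate from above across its 14 mm thickness. Axes as the frame's.
- frame_left (a point): Point on the axis of the frame's top bar 130 mm to +y from its middle, to lie on a hook arm. The bare bar there runs from the leg (y = 96 mm) to a black end knob (y = 157 to 169 mm, 18 mm diameter). Axes as the frame's.
- frame_right (a point): Point on the axis of the frame's top bar 130 mm to -y from its middle, to lie on the other hook arm; mirror image of frame_left.
- rack: Hook rack fixed to the bench. Origin on the bench midway between two grey posts (26 by 30 mm, 170 mm high, centres at y = -130 and 130 mm); y along the width, z up, the hook arms reach from the posts towards -x, where their open ends are. Base plate 10 mm thick at x = 0 to 120 mm; a cross-bar joins the posts 30 to 60 mm up (x = 0 to 12 mm).
- rack_left (a point): Fixed point on the centre line of the rack's +y post, 135 mm up, level with the arm's flat; rack axes. The steel arm, 10 mm wide, from its end inwards (+x): upturned tip 6 mm long, 12 mm above the flat; flat 66 mm long; notch 14 mm long, 12 mm deep, upright walls; stop block, face upright, 25 mm above the flat. Bar axis: 5 mm above the flat when on it, 7 mm below it when home.
- rack_right (a point): The same point on the -y post, with an identical arm. Both arms are clamped in the posts at one common depth, which is not reported and varies: the stop faces lie 30 to 70 mm in front (-x) of the posts' centre line; notch, flat and tip move with them (far ends 14, 80 and 86 mm out from the stop face). They do not give under light force; thinly rubber-lined.
- heel: Bystander: white nylon binding heel piece, 75 by 45 by 42 mm, origin under its middle.
- pedal: Bystander: blue brake pedal with two steel wire arms, about 105 by 75 by 18 mm, origin under the middle of the pad.
- tin: Bystander: round steel tin with chrome screws in it, 72 mm in diameter, 26 mm high, origin under its middle.
- punch: Bystander: dark steel centre punch lying on the bench, 100 mm long along its y, 10 mm thick, origin under its middle.

How it is judged:
On the way, in this order (a step that is already met when the one before it is completed fails the run):
1. the frame is lifted clear of the bench (height (world z) of frame above 0.04 m and contact force between the fingers and frame above 1 N), for 0.2 s.
2. both ends of the bar are down in their notches, bearing on the rack, while the frame is still held (z of frame_left in the frame of rack between 0.124 and 0.132 m and x of frame_left in the frame of rack between -0.091 and -0.023 m and z of frame_right in the frame of rack between 0.124 and 0.132 m and x of frame_right in the frame of rack between -0.091 and -0.023 m and y of frame in the frame of rack between -0.018 and 0.018 m and contact force between the fingers and frame above 1 N and contact force between frame and rack above 1 N), for 0.2 s.
At the end, for the whole second after the job is handed in: The frame hangs still, upright within 0.12 rad and let go, carried by the rack: at both hooks the axis of its top bar is down in the notch, 124 to 132 mm above the bench and 23 to 91 mm in front of the posts' centre line, and the frame is centred within 18 mm between the hooks (z of frame_left in the frame of rack between 0.124 and 0.132 m and x of frame_left in the frame of rack between -0.091 and -0.023 m and z of frame_right in the frame of rack between 0.124 and 0.132 m and x of frame_right in the frame of rack between -0.091 and -0.023 m and y of frame in the frame of rack between -0.018 and 0.018 m and angle between frame's own z axis and vertical below 0.12 rad and linear speed of frame below 0.02 m/s and angular speed of frame below 0.2 rad/s and contact force between frame and rack above 2 N); the robot touches nothing.
It fails at once if the frame is forced against the rack with more than 25 N (contact force between frame and rack above 25 N).
It fails at once if the white heel piece is moved more than 15 mm (distance of heel from where it was at the start of the episode above 0.015 m).
It fails at once if the blue brake pedal is moved more than 15 mm (distance of pedal from where it was at the start of the episode above 0.015 m).
It fails at once if the screw tin is moved more than 15 mm (distance of tin from where it was at the start of the episode above 0.015 m).
It fails at once if the centre punch is moved more than 15 mm (distance of punch from where it was at the start of the episode above 0.015 m).
It also fails if it takes over 54 s, if anything falls off the work surface, if the arm or the gripper's body presses on something with over 40 N, if the wrist force passes 120 N, or if a joint passes its speed limit or range.

### The arm

A 7-joint arm with a two-finger parallel gripper is mounted at the origin on the work surface. World frame = base frame: x ahead of the robot, y to its left, z up, the work surface at z = 0. Lengths are in m, angles in rad, forces in N, time in s.
With the tool pointing down it reaches from about 0.375 to 0.925 m from the base axis. Payload 3.1 kg.
Tool frame: the origin (TCP) lies between the finger pads; the fingertips stand 19 mm ahead of it and the grasp point (between the pads) is the TCP; z points along the fingers, y is the line along which they close (so a half turn about z gives the same grasp; the last joint's range is limited). The gripper opens to 85 mm and grips with 20 to 120 N. Pads are 22 mm wide; open, the fingers measure 114 mm over their backs; the gripper's body (76 mm by 85 mm) begins 54 mm behind the grasp point. The pads swing forward as they close: fully open they stand 13 mm farther back than shut.
Start: joints at [1.21, 0.383, 0.044, 1.598, -0.018, 1.161, -0.05], TCP at [0.169, -0.628, 0.25] pointing down, gripper open.
Joint ranges: [-2.61, 2.61], [-0.41, 2.15], [-1.48, 1.57], [0, 2.5], [-1.57, 4.71], [0.05, 1.97], [-2.85, 2.85]. Speed limits (rad/s): [2.79, 2.79, 3.14, 3.14, 3.14, 3.14, 3.14].

### API

Orientations are given as a unit quaternion [x, y, z, w].
In Python, from bench import move_ptp, movel, move_j, move_gripper, pause, inverse_kinematics, read_camera, camera_params, MotionError, sign_off, look_for, tip_of, read_time_s, read_qpos, read_joint_vel, read_effort, read_eef_pos, read_tcp_rot, read_ft_force, read_ft_torque, read_finger_gap, read_grasp_force gives the robot as it stands. Calls block until the motion is done:
- move_ptp(position, orientation): joint-space move of the TCP to a pose.
- movel(position, orientation=None, speed=0.15): straight line of the TCP; orientation=None keeps the orientation; speed is the mean speed in m/s.
- move_j(angles): joint-space move.
- move_gripper(opening, effort=None): finger opening in m; effort is the grip in N (None keeps the last); returns when the fingers have stopped.
- pause(seconds).
- inverse_kinematics(position, orientation): joint angles nearest the present ones, or None.
- read_camera(name): name is "scene" or "top" or "wrist"; returns the picture (384x512x3 uint8, red, green, blue); there is no depth.
- camera_params(name): a dict with "K" (3x3 intrinsics, pixels), "camera_from_world" (4x4, takes a point from world to camera coordinates). Camera axes: x right, y down, z forward; pixel columns grow to the right and rows downward; lengths in m; the calibration is good to about 2 mm. The wrist camera is an equidistant fisheye: a pixel r from the principal point sees the ray r / f radians off the axis. A picture is of the moment at which its call begins: read the wrist's pose just before it. camera_params takes no time and is no camera call; for the wrist camera it gives the pose at the moment of the call.
A pose or a line that the arm cannot do raises MotionError and nothing moves.
- sign_off(): hands the job in; it is judged then, once.
Trained networks look in the newest picture that a camera, given by its name, has taken for a name from the list of things; names that differ only in an ending like _2 or _b are one class to them, and where a whole thing is asked for, a point or a joint stands for the part that bears it (a point fixed in the world has none). Each returns a list of dicts, best first, with "confidence" (0 to 1); they miss things now and then, are a little off and sometimes report something else, mostly with a low value. They report only what shows in the picture. A call takes as long as a camera call.
- look_for(camera, name): "at" ([column, row] in pixels, amid what is visible of it).
- tip_of(camera, name): "at" ([column, row] in pixels: a listed point, or the origin of a listed thing).
Readings, each from a call of its own:
- read_time_s(): time.
- read_qpos(): joint angles.
- read_joint_vel(): joint speeds.
- read_effort(): joint torques, N m.
- read_eef_pos(): TCP position.
- read_tcp_rot(): TCP orientation.
- read_ft_force(): force on the tool from outside, world axes, zero at the start.
- read_ft_torque(): the same for the moment, N m.
- read_finger_gap(): finger opening in m.
- read_grasp_force(): force on a finger pad.
Only numpy, scipy, OpenCV 4.12 (cv2) and the standard library are available. Lean on these libraries where they do the work, as an engineer would, in place of code of your own. Each camera call takes 0.05 s, during which the arm holds its last target. There are 200 camera calls.

## Working session

There is one attempt and no reset: what is moved stays moved. The work goes in short steps, each a Python script; the robot and the scene stay as the last script left them, time stands still between calls to the robot, and variables do not carry over. Pictures are saved under pics/ and viewed, at most 10 in all, crops included, and the job is handed in when it is done.

```bash
ls; mkdir -p pics; python3 - <<'E'
from bench import *
import cv2, numpy as np
for c in ["scene","top"]:
    im=read_camera(c); cv2.imwrite(f"pics/{c}0.png",im[:,:,::-1])
    P=camera_params(c); print(c,P["K"],np.round(P["camera_from_world"],4).tolist())
    for n in ["frame","frame_grip","frame_left","frame_right","rack","rack_left","rack_right"]:
        print(n,[(np.round(d["at"],1).tolist(),round(d["confidence"],2)) for d in tip_of(c,n)[:3]])
print(read_time_s(),read_tcp_rot(),read_eef_pos(),read_qpos())
E
```

```text
pics
scene [[360.41913073   0.         253.69845547]
 [  0.         360.41913073 186.40588348]
 [  0.           0.           1.        ]] [[-0.319, 0.9475, 0.0221, 0.17], [0.6296, 0.2292, -0.7423, -0.2998], [-0.7084, -0.2229, -0.6697, 1.3895], [0.0, 0.0, 0.0, 1.0]]
frame [([297.7, 186.4], 0.61)]
frame_grip [([295.1, 151.8], 0.87)]
frame_left [([349.8, 170.0], 0.62), ([295.1, 184.4], 0.53)]
frame_right [([255.4, 143.6], 0.82), ([317.3, 244.5], 0.47)]
rack [([255.0, 257.2], 0.65), ([257.1, 147.0], 0.36)]
rack_left [([316.0, 244.1], 0.94)]
rack_right [([207.4, 202.7], 0.55)]
top [[390.07947455   0.         257.42413771]
 [  0.         390.07947455 186.72610578]
 [  0.           0.           1.        ]] [[0.0036, -1.0, 0.0039, -0.0111], [-0.9924, -0.0041, -0.1226, 0.5808], [0.1226, -0.0034, -0.9924, 1.3035], [0.0, 0.0, 0.0, 1.0]]
frame [([225.8, 224.9], 0.59)]
frame_grip [([223.1, 221.4], 0.65)]
frame_left [([182.3, 223.1], 0.63)]
frame_right [([261.7, 226.2], 0.79), ([237.8, 145.9], 0.49)]
rack [([236.8, 144.6], 0.85)]
rack_left [([190.4, 131.3], 0.75)]
rack_right [([267.0, 184.9], 0.63), ([272.3, 140.5], 0.59)]
0.8 [9.91375453e-01 1.31052310e-01 1.07498602e-05 5.01412383e-05] [ 0.16889762 -0.62771148  0.25033122] [ 1.210182    0.38284668  0.04389687  1.59784062 -0.01787477  1.16119501
 -0.0499135 ]
```

View pics/top0.png

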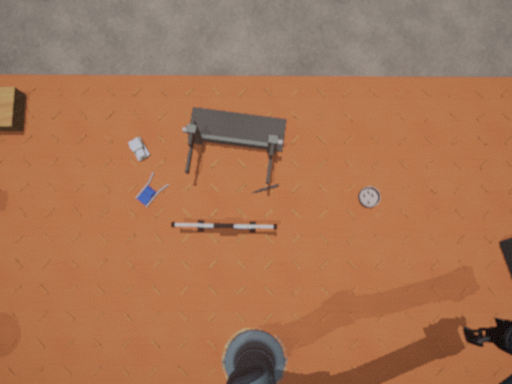

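View pics/scene0.png

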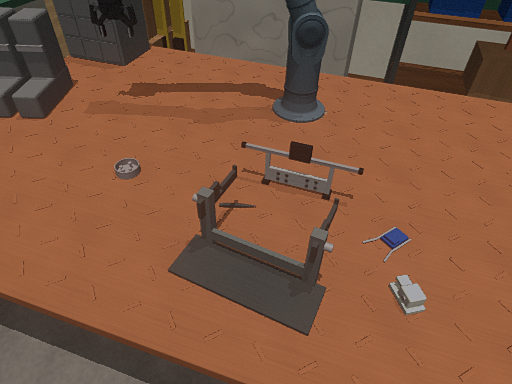

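The top view shows the rack at about (237,130), with its arms pointing at the robot. The frame is at (225,226), the punch at (265,188) beside the -y arm, the pedal at (148,195), the heel at (139,149) and the tin at (369,197). I'll enlarge both views to pick points precisely.

```bash
python3 - <<'E'
import cv2
a=cv2.imread("pics/top0.png")[100:240,160:290]; cv2.imwrite("pics/topc.png",cv2.resize(a,None,fx=4,fy=4,interpolation=cv2.INTER_CUBIC))
a=cv2.imread("pics/scene0.png")[135:325,165:371]; cv2.imwrite("pics/scenec.png",cv2.resize(a,None,fx=3,fy=3,interpolation=cv2.INTER_CUBIC))
E
```

```text
(no output)
```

View pics/topc.png

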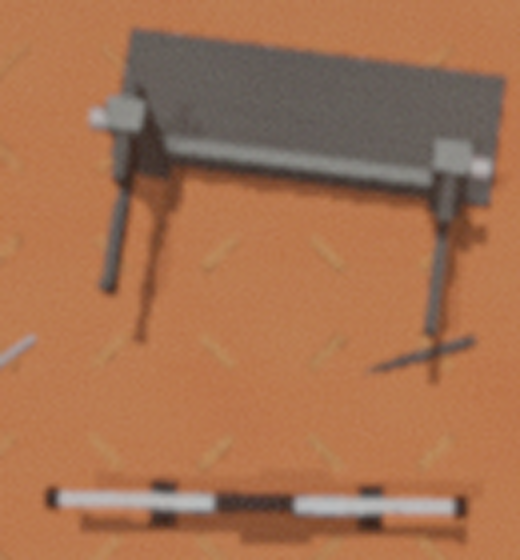

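View pics/scenec.png

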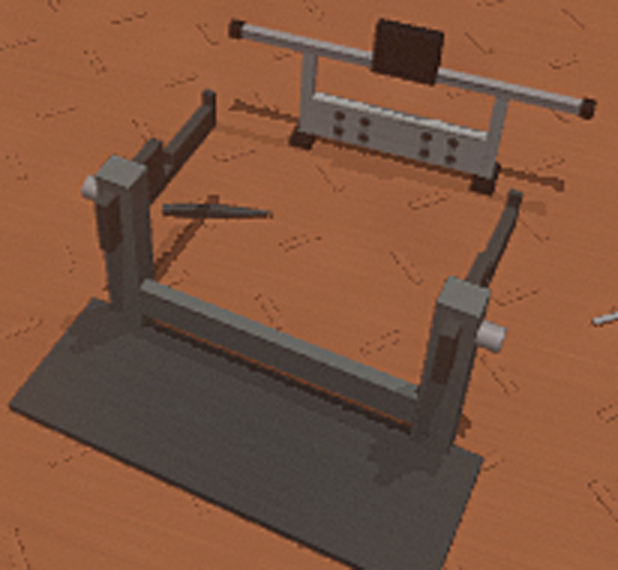

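The crops show the frame's knobs in top at about (52,497) and (461,507), post tops at (126,113) and (452,155), and arm tips at (109,288) and (431,331). In the scene crop the knobs are at (236,29) and (588,108), post tops at (122,172) and (463,297), and arm tips at (208,95) and (514,196). I'll fit planar poses to these.

```bash
cat > h.py <<'E'
from bench import *
import numpy as np, cv2
from scipy.optimize import least_squares
from scipy.spatial.transform import Rotation as R
def proj(P,p):
    q=P["camera_from_world"]@np.append(p,1); q=P["K"]@q[:3]; return q[:2]/q[2]
def w(pose,l):
    x,y,a=pose; c,s=np.cos(a),np.sin(a)
    return np.array([x+c*l[0]-s*l[1],y+s*l[0]+c*l[1],l[2]])
E
python3 - <<'E'
from h import *
T=camera_params("top");S=camera_params("scene")
t=lambda u,v:np.array([160+(u+.5)/4-.5,100+(v+.5)/4-.5]); s=lambda u,v:np.array([165+(u+.5)/3-.5,135+(v+.5)/3-.5])
fo=[(T,t(52,497),(0,.163,.11)),(T,t(461,507),(0,-.163,.11)),(S,s(236,29),(0,-.163,.11)),(S,s(588,108),(0,.163,.11)),(T,t(255,503),(0,0,.153))]
f=lambda p:np.concatenate([proj(C,w(p,l))-u for C,u,l in fo])
r=least_squares(f,[.45,0,0]);print("frame",r.x,np.round(r.fun,1))
def ro(p):
    d=p[3];x=[]
    for C,u,l in [(T,t(126,113),(0,.13,.17)),(T,t(452,155),(0,-.13,.17)),(S,s(122,172),(0,-.13,.17)),(S,s(463,297),(0,.13,.17)),
      (T,t(109,286),(-d-.083,.13,.147)),(T,t(431,329),(-d-.083,-.13,.147)),(S,s(208,95),(-d-.083,-.13,.147)),(S,s(514,196),(-d-.083,.13,.147))]:
        x.append(proj(C,w(p[:3],l))-u)
    return np.concatenate(x)
r=least_squares(ro,[.7,0,0,.05]);print("rack",r.x,np.round(r.fun,1))
for n in ["heel","pedal","tin","punch"]:
    for d in tip_of("top",n)[:1]:
        u=d["at"]; q=least_squares(lambda p:proj(T,[p[0],p[1],0])-u,[.5,0]); print(n,u,q.x)
E
```

```text
frame [ 0.44567697  0.09862543 -0.01761498] [ 0.2  0.7 -0.2  0.4 -0.2  0.4 -0.6  0.7 -0.7 -0.1]
rack [ 0.73224776  0.07333744 -0.12732422  0.05011822] [-0.5  0.3  0.   0.4 -1.1 -0.1 -0.1 -0.  -1.4 -0.3 -0.3 -0.3 -0.5 -0.4
  0.2 -0.3]
heel [142.9, 150.1] [0.71502673 0.39955016]
pedal [145.7, 194.2] [0.55714755 0.38346956]
tin [368.6, 190.6] [ 0.57307938 -0.40093352]
punch [266.7, 188.7] [ 0.5783502  -0.04167365]
```

```bash
cat >> h.py <<'E'
def quat(yaw,sg): 
    a=sg*np.pi/4+yaw/2; return [np.cos(a),np.sin(a),0,0]
E
python3 - <<'E'
from h import *
for sg in (1,-1):
  for p,y in (((.4457,.0986,.27),-.0176),((.4457,.0986,.135),-.0176),((.63,.087,.2),-.127),((.69,.08,.15),-.127)):
    q=inverse_kinematics(p,quat(y,sg)); print(sg,None if q is None else np.round(q,2))
sg=None
qs={s:inverse_kinematics((.4457,.0986,.27),quat(-.0176,s)) for s in (1,-1)}
sg=min([s for s in qs if qs[s] is not None],key=lambda s:abs(qs[s][6])); print("sg",sg)
move_ptp([.4457,.0986,.27],quat(-.0176,sg))
P=camera_params("wrist"); im=read_camera("wrist"); cv2.imwrite("pics/w0.png",im[:,:,::-1])
print(P, read_time_s(), read_eef_pos(), read_ft_force())
E=P["camera_from_world"];K=P["K"]
for n,z in (("frame_grip",.135),("frame_left",.11),("frame_right",.11)):
    for d in tip_of("wrist",n)[:2]:
        u=(np.array(d["at"])-K[:2,2])/K[0,0]; th=np.hypot(*u)
        ray=E[:3,:3].T@np.append(np.sin(th)*u/th,np.cos(th)); c=-E[:3,:3].T@E[:3,3]
        print(n,d["confidence"],d["at"],c+ray*(z-c[2])/ray[2])
E
```

```text
1 [ 0.73  0.06 -1.04  1.98  0.06  1.13 -0.36]
1 [ 0.6   0.32 -0.99  2.11  0.35  0.88 -0.62]
1 [ 0.37  0.51 -0.75  1.65  0.38  1.13 -0.61]
1 [ 0.29  0.66 -0.66  1.53  0.43  1.1  -0.59]
-1 [-1.44 -0.11  1.1   2.06  0.11  1.14  2.73]
-1 [ 0.77  0.44 -1.23  2.11  0.52  0.95  2.38]
-1 [ 0.65  0.77 -1.25  1.64  0.75  1.3   2.29]
-1 [ 0.6   0.96 -1.25  1.52  0.92  1.35  2.27]
sg 1
{'K': array([[297.31863964,   0.        , 253.78196314],
       [  0.        , 297.31863964, 191.39718653],
       [  0.        ,   0.        ,   1.        ]]), 'camera_from_world': array([[ 9.99792133e-01, -2.03843387e-02,  4.12867471e-04,
        -4.42916434e-01],
       [-1.94517016e-02, -9.47590043e-01,  3.18896131e-01,
         5.25426246e-02],
       [-6.10925766e-03, -3.18837874e-01, -9.47789579e-01,
         4.33668199e-01],
       [ 0.00000000e+00,  0.00000000e+00,  0.00000000e+00,
         1.00000000e+00]])} 3.7917 [0.44610781 0.09756669 0.26998026] [0.12037283 0.43219123 0.07828962]
frame_grip 0.91 [255.1, 181.3] [0.44622122 0.10142468 0.135     ]
frame_grip 0.66 [457.8, 291.6] [ 0.71670626 -0.05628625  0.135     ]
frame_left 0.61 [254.6, 45.6] [0.44834551 0.22660468 0.11      ]
frame_right 0.9 [254.0, 280.5] [ 0.44268956 -0.02584055  0.11      ]
```

```bash
python3 - <<'E'
from h import *
q=quat(-.02,1); x,y=.446,.1
move_gripper(.05,50)
movel([x,y,.136],q,.12)
print("pre",read_ft_force())
move_gripper(.0,50)
print("gap",read_finger_gap(),read_grasp_force(),read_ft_force(),read_ft_torque())
movel([x,y,.215],q,.1)
pause(.3)
print("gap",read_finger_gap(),read_grasp_force(),read_ft_force(),read_ft_torque(),read_time_s())
E
```

```text
pre [-0.24425166 -0.74720768  0.17270598]
gap 0.013537666454883624 49.5455539226532 [-2.34204983 -0.87806742  5.21850832] [-0.06037704  0.44873709  0.06381693]
gap 0.013254627163380295 48.68362247943878 [-0.25207316 -0.56786706 -5.02892081] [ 0.01050654  0.02890066 -0.02164428] 7.3
```

```bash
python3 - <<'E'
from h import *
rk=(.7322,.0733,-.1273)
q=quat(rk[2],1)
for lx in (-.20,-.107):
    movel(w(rk,(lx,0,.215)),q,.12)
pause(.2)
P=camera_params("wrist")
ims={c:read_camera(c) for c in ("top","scene","wrist")}
print(read_eef_pos(),read_ft_force(),read_ft_torque(),read_time_s(),P["camera_from_world"].tolist())
for c in ims: cv2.imwrite(f"pics/{c}1.png",ims[c][:,:,::-1])
a=cv2.resize(ims["top"][100:220,160:290],None,fx=3,fy=3,interpolation=cv2.INTER_CUBIC)
b=cv2.resize(ims["scene"][125:275,190:340],None,fx=2.6,fy=2.4,interpolation=cv2.INTER_CUBIC)
cv2.imwrite("pics/c1.png",np.hstack([a,b])[:,:,::-1])
E
```

```text
[0.62581252 0.08689656 0.21515718] [ 0.01048221 -0.38000198 -5.50199614] [-0.03826277  0.06859939 -0.01384817] 9.4583 [[0.9919649941659194, -0.12651244443730966, 0.0002274904543720264, -0.6081286554291295], [-0.11995492164798888, -0.9399739906454834, 0.319467860171305, 0.12572087263273132], [-0.04020282479919858, -0.3169282226506567, -0.9475970845067346, 0.40050673112159046], [0.0, 0.0, 0.0, 1.0]]
```

View pics/c1.png

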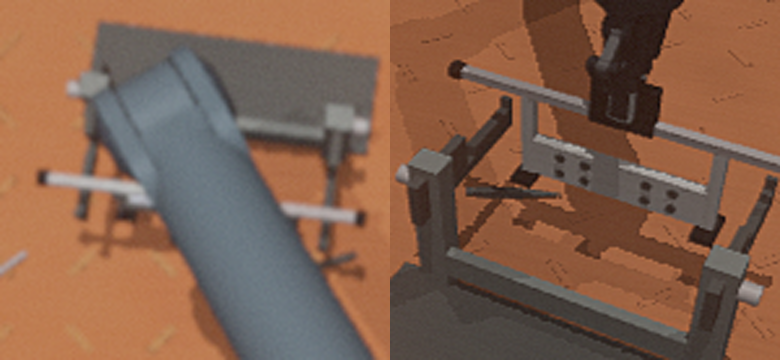

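View pics/wrist1.png

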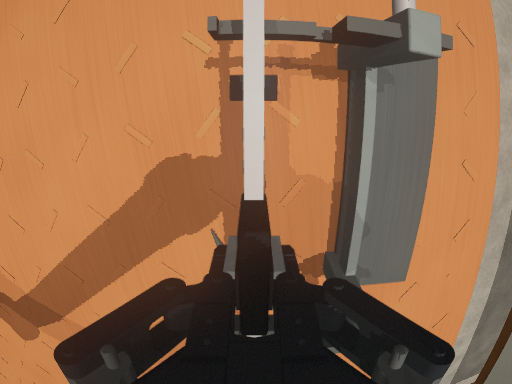

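The bar sits above the mid-flats and is parallel to the post line: slope 0.126 against 0.128 in top. In the wrist view the +y arm's tip is at about (213,25), the notch at about (317–335,33), and the stop starts at about column 337. Next I'll compute the depth from that.

```bash
python3 - <<'E'
from h import *
rk=(.7322,.0733,-.1273)
P=camera_params("wrist");E=P["camera_from_world"];K=P["K"]
for n,a,z in (("tip outer",(208,27),.147),("tip inner",(218,27),.147),("notch start",(316,32),.135),("stop top front",(335,30),.16),("stop top front2",(338,17),.16),("bar@arm",(254,30),.19),("bar near",(254,150),.19)):
    u=(np.array(a)-K[:2,2])/K[0,0]; th=np.hypot(*u)
    ray=E[:3,:3].T@np.append(np.sin(th)*u/th,np.cos(th)); c=-E[:3,:3].T@E[:3,3]
    p=c+ray*(z-c[2])/ray[2]; d=p[:2]-rk[:2]; c_,s_=np.cos(rk[2]),np.sin(rk[2])
    print(n,np.round([c_*d[0]+s_*d[1],-s_*d[0]+c_*d[1]],4))
E
```

```text
tip outer [-0.1376  0.127 ]
tip inner [-0.1311  0.1267]
notch start [-0.0661  0.1269]
stop top front [-0.0595  0.1237]
stop top front2 [-0.0574  0.1325]
bar@arm [-0.1084  0.1146]
bar near [-0.1084  0.0534]
```

```bash
cat >> h.py <<'E'
rk=(.7322,.0733,-.1273); Q=quat(rk[2],1)
def go(lx,z,sp=.03,yaw=rk[2],ly=0): movel(w(rk,(lx,ly,z)),quat(yaw,1),sp)
def ft():
    f=read_ft_force();t=read_ft_torque();c,s=np.cos(rk[2]),np.sin(rk[2])
    return np.array([c*f[0]+s*f[1],-s*f[0]+c*f[1],f[2],c*t[0]+s*t[1],-s*t[0]+c*t[1],t[2]])
E
python3 - <<'E'
from h import *
go(-.107,.173,.06); pause(.3)
b=ft(); print("base",np.round(b,2),read_time_s())
z=.173
while z>.160:
    z-=.001; go(-.107,z,.02); f=ft()-b; print(round(z,4),np.round(f,2),round(read_time_s(),2))
    if f[2]>2: break
np.save("b.npy",np.append(b,z)); print(read_eef_pos())
E
```

```text
base [ 0.52  0.3  -5.67 -0.    0.02  0.03] 10.6083
0.172 [-0.35 -0.23  0.39  0.02  0.01 -0.05] 10.86
0.171 [-0.41 -0.71 -0.33 -0.   -0.07 -0.01] 11.11
0.17 [-1.05 -0.69 -0.42  0.03 -0.   -0.04] 11.36
0.169 [-0.79 -1.    0.28  0.02 -0.01  0.04] 11.61
0.168 [-0.76 -1.06 -0.62 -0.01 -0.03 -0.01] 11.86
0.167 [-0.31 -0.77  0.96  0.02 -0.05 -0.02] 12.11
0.166 [-1.57 -1.44  5.22 -0.1   0.27 -0.03] 12.36
[0.62622028 0.08695416 0.16662449]
```

```bash
python3 - <<'E'
from h import *
b=np.load("b.npy")[:6]; z=.1665
go(-.107,z,.02); print(np.round(ft()-b,2))
go(-.070,z,.04); print(np.round(ft()-b,2),round(read_time_s(),2))
lx=-.070
while lx<-.045:
    lx+=.001; go(lx,z,.02); f=ft()-b; print(round(lx,4),np.round(f,2),round(read_time_s(),2))
    if f[0]<-4.5 or f[2]>9: break
print(read_eef_pos())
E
```

```text
[-1.38 -0.67  2.99 -0.09  0.09 -0.04]
[-1.08  0.55  5.17  0.01  0.1  -0.04] 13.68
-0.069 [-2.62 -1.08  6.09 -0.08  0.54 -0.14] 13.93
-0.068 [-4.24 -1.4   7.5  -0.04  0.73 -0.01] 14.18
-0.067 [-3.96 -0.6   6.61 -0.04  0.77 -0.  ] 14.43
-0.066 [-3.86 -0.23  6.71 -0.03  0.71  0.03] 14.68
-0.065 [-3.77  0.34  7.19  0.07  0.69 -0.04] 14.93
-0.064 [-3.26 -0.69  6.83  0.03  0.77  0.05] 15.18
-0.063 [-3.78  0.03  6.58  0.1   0.79  0.01] 15.43
-0.062 [-3.73  0.21  7.51  0.14  0.69 -0.02] 15.68
-0.061 [-1.48  0.11  2.92  0.52  0.1   0.1 ] 15.93
-0.06 [ 0.26 -0.84 -0.09 -0.03  0.04 -0.02] 16.18
-0.059 [-1.12 -1.17  0.54  0.05  0.01 -0.1 ] 16.43
-0.058 [-0.77  0.59  0.5   0.02 -0.03  0.01] 16.68
-0.057 [-0.09 -0.8   0.44  0.01 -0.04 -0.08] 16.93
-0.056 [-0.73 -0.69  1.28 -0.01  0.13 -0.14] 17.18
-0.055 [-4.32  0.51  1.68 -0.03  0.79 -0.21] 17.43
-0.054 [-6.39 -1.13  2.87 -0.1   1.25 -0.21] 17.68
[0.67669677 0.08057636 0.16609548]
```

Both ends lose support at about -0.0605 and meet the stop at about -0.0555. I'll back off to -0.058 and lower.

```bash
python3 - <<'E'
from h import *
b=np.load("b.npy")[:6]; z=.1665; lx=-.058
go(lx,z,.02); print(np.round(ft()-b,2))
while z>.150:
    z-=.001; go(lx,z,.02); f=ft()-b; print(round(z,4),np.round(f,2),round(read_time_s(),2))
    if f[2]>4 or abs(f[0])>6: break
print(read_eef_pos())
E
```

```text
[ 0.23 -0.55  1.03  0.04 -0.02 -0.09]
0.1655 [ 0.62 -0.4   0.85 -0.04 -0.01 -0.08] 18.28
0.1645 [ 0.07  0.71  0.19  0.01 -0.08 -0.07] 18.53
0.1635 [-0.4  -0.6   0.5  -0.01 -0.01 -0.02] 18.78
0.1625 [-0.78 -1.18  0.26 -0.    0.01 -0.06] 19.03
0.1615 [-1.51 -0.87  0.52  0.02 -0.04  0.  ] 19.28
0.1605 [-0.38 -1.23  0.47 -0.03 -0.03 -0.07] 19.53
0.1595 [-0.81  0.04  0.02  0.01 -0.03 -0.06] 19.78
0.1585 [-2.03 -0.99 -0.06  0.01 -0.01 -0.01] 20.03
0.1575 [-0.71  0.43  0.93 -0.    0.03 -0.06] 20.28
0.1565 [-1.19 -0.64  0.93 -0.02 -0.03 -0.05] 20.53
0.1555 [ 0.13 -0.05  0.08 -0.01 -0.02 -0.  ] 20.78
0.1545 [-0.37  0.09  0.59 -0.07 -0.03  0.02] 21.03
0.1535 [-3.   -1.66  7.66 -0.28  0.46  0.04] 21.28
[0.67487608 0.08076757 0.15461586]
```

Contact came at the notch floor, with 7.7 N. I'll hold briefly and look before letting go.

```bash
python3 - <<'E'
from h import *
b=np.load("b.npy")[:6]
pause(.4); print(np.round(ft()-b,2),read_finger_gap(),read_time_s())
im=read_camera("scene"); wr=read_camera("wrist")
a=cv2.resize(im[140:270,190:350],None,fx=2.6,fy=2.6,interpolation=cv2.INTER_CUBIC)
c=cv2.resize(wr[0:130,160:290+60],None,fx=1.8,fy=2.6,interpolation=cv2.INTER_CUBIC)
cv2.imwrite("pics/c2.png",np.hstack([a,c])[:,:,::-1])
E
```

```text
[-3.760e+00 -2.650e+00  1.163e+01 -4.100e-01  7.800e-01 -1.000e-02] 0.013079927458387628 21.6833
```

View pics/c2.png

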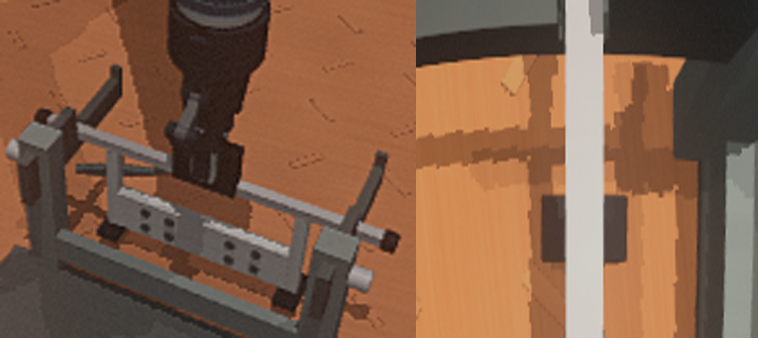

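The bar looks seated in both notches in the scene view, and the forces agree. I'll ease the load, let go and retreat.

```bash
python3 - <<'E'
from h import *
b=np.load("b.npy")[:6]
go(-.058,.1540,.02); pause(.4); print(np.round(ft()-b,2),read_grasp_force())
move_gripper(.05); pause(.2); print(read_finger_gap(),read_ft_force(),read_grasp_force())
go(-.058,.26,.08); move_ptp([.45,-.2,.33],Q); pause(.5)
im=read_camera("scene"); tp=read_camera("top"); print(read_time_s())
a=cv2.resize(im[140:270,190:350],None,fx=2.4,fy=2.6,interpolation=cv2.INTER_CUBIC)
c=cv2.resize(tp[100:230,160:290],None,fx=2.6,fy=2.6,interpolation=cv2.INTER_CUBIC)
cv2.imwrite("pics/c3.png",np.hstack([a,c])[:,:,::-1])
E
```

```text
[-4.03 -3.04 11.23 -0.38  0.74 -0.04] 50.378249287605286
0.05031299362336396 [0.56712274 0.13826279 0.53716857] 0.0
26.525
```

View pics/c3.png

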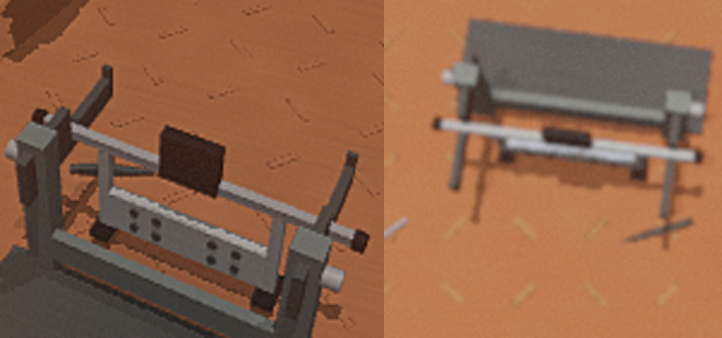

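```bash
python3 - <<'E'
from h import *
T=camera_params("top")
def bp(u,z): return least_squares(lambda p:proj(T,[p[0],p[1],z])-u,[.6,.1]).x
F=lambda u,v:np.array([160+(u-384+.5)/2.6-.5,100+(v+.5)/2.6-.5])
def loc(p): d=p-np.array(rk[:2]);c,s=np.cos(rk[2]),np.sin(rk[2]); return np.round([c*d[0]+s*d[1],-s*d[0]+c*d[1]],4)
for n,u,z in (("kL",F(437,124),.128),("kR",F(697,157),.128),("fL",F(508,153),.024),("fR",F(639,170),.024),("handle",F(567,138),.17)): print(n,loc(bp(u,z)))
a=read_camera("scene"); pause(1.5); b=read_camera("scene"); d=cv2.absdiff(a,b)[140:270,190:350]; print(d.max(),d.mean(),read_time_s())
E
```

```text
kL [-0.0568  0.1628]
kR [-0.0557 -0.1629]
fL [-0.0628  0.0857]
fR [-0.0627 -0.0918]
handle [-0.0616 -0.0038]
14 1.6758814102564104 28.125
```

```bash
python3 -c "
from bench import *
print(sign_off())"
```

```text
the job is handed in; nothing more can be done
None
```

I hung the frame on the rack with both bar ends in their notches, let go and handed the job in at about 28 s; the last pictures show it still, upright and centred, with the bystanders not approached.

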